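Hang the fume hood on its yellow rung and open the damper

TASK

Taller work is coming under the fume hood. Lift it by its bar handle until its pawl has passed the yellow rung, then let it down gently until it hangs on the yellow rung, feeling for the rung to take the weight before you let go: neither let it fall nor push it down hard. Also swing the red damper lever to the yellow mark, 60 degrees from shut, and leave everything else on the bench where it is.

Things in the scene. Friction and masses are not known exactly. Their poses are not given: they have to be found in the camera images.
- mast: fixed ladder column: two grey 20 mm uprights, 110 mm between centres, 295 mm high, with 12 mm round rungs. Tops of the two steel rungs: 80 and 130 mm above this origin, which lies midway between the uprights near the bench top. The yellow rung over them is clamped with its top anywhere from 160 to 196 mm: not measured, find it by feel. x points from the hood's mouth to the back, z up
- hood (a joint): height of the hood in m: 0 = hung on the lowest rung, as at the start; it slides only straight up and down the column, up to 0.165. On the yellow rung it reads 0.080 to 0.116. With pawl and lever it weighs 0.6 to 1.0 kg; the slide rubs with about 1 N, so it falls if let go unhung
- pawl_seat (a point): the point of the hood, in the middle of the column's plane, that lies on a rung's top when the hood hangs on that rung; axes as the mast's (x from the mouth to the back, y left when looking along x, z up). Seen from it the white hood spans x -60 to -245 mm, y -105 to 105 mm at the mouth, z 30 to 70 mm
- pawl: the hood's brass, tail-heavy gravity pawl on a pin (origin) 24 mm to -x of and 6 mm above pawl_seat; nose reaches 34 mm to +x, over the rung. Level = ready to hang. As the hood rises each rung tips the nose down, up to 70 degrees; the nose swings up level by itself within 0.3 s once the hood is 22 mm above its seat on that rung. One way: the hood cannot go down past a rung
- handle (a point): middle of the hood's black bar handle: a level round bar, 16 mm thick, 124 mm long along the hood's y, on posts 56 mm either side of this point; its centre 38 mm above the hood's flat top, 170 mm to -x of and 108 mm above pawl_seat; moves with the hood
- damper (a joint): angle of the damper lever: 0 = shut (red mark; leaning 50 degrees from upright towards the column), grows as the lever swings towards the hood's mouth (-x), 1.047 = yellow mark (60 degrees; 10 degrees past upright), 1.745 = full open (green mark). Starts at 0 to 0.6. Stays where it is left; about 1.5 N at the grip moves it
- damper_grip (a point): middle of the damper lever's red grip: a round bar 18 mm thick, 28 mm long along the hood's y, at the end of a flat steel lever on the hood's right (-y) side, 85 mm from the spindle. It swings in the vertical plane 129 mm to -y of pawl_seat, always above the hood's top
- damper_spindle (a point): on the axis (along the hood's y) of the damper lever, in the plane in which the grip's middle swings: 195 mm to -x of, 129 mm to -y of and 45 mm above pawl_seat; moves with the hood
- board_holder: bystander: circuit-board holder, dark base 80 x 180 mm with a green board between blue jaws, 78 mm high, standing before the hood's mouth; origin under its middle
- solder_reel: bystander: green solder reel 60 mm across, 54 mm high, beside the column; origin under its middle
- flux_bottle: bystander: clear bottle with white cap, 52 mm across, 130 mm high, to the left (+y) of the hood; origin under its middle
- tip_cleaner: bystander: black pot with brass wool, 72 mm across, 53 mm high, to the right (-y) of the hood; origin under its middle
- pliers: bystander: pliers with orange handles, 170 mm long, lying flat; origin under the joint
- screwdriver: bystander: yellow-handled screwdriver 190 mm long, lying flat
- parts_tray: bystander: blue tray 120 x 180 mm, 35 mm high; origin under its middle
- glue_jar: bystander: white jar with black lid, 60 mm across, 75 mm high; origin under its middle

How it is judged:
At the end, for the whole second after the job is handed in: The hood hangs at rest by its pawl on the yellow rung (0.077 to 0.119 m up, the pawl bearing with more than 2 N, moving slower than 0.01 m/s), and the damper lever stands at the yellow mark, 1.047 rad within 0.097 (60 degrees within 5.5) (value of joint hood between 0.077 and 0.119 m and velocity of joint hood between -0.01 and 0.01 m/s and contact force between pawl and anything else above 2 N and value of joint damper between 0.95 and 1.144 rad); the robot touches nothing.
It fails at once if the hood falls (sinks faster than 0.2 m/s) (velocity of joint hood below -0.2 m/s).
It fails at once if the hood is pushed down hard on a rung (pawl loaded with more than 45 N) (contact force between pawl and anything else above 45 N).
It fails at once if a bystander is moved by more than 20 mm (distance of any of board_holder, solder_reel, flux_bottle, tip_cleaner, pliers, screwdriver, parts_tray, glue_jar from where it was at the start of the episode above 0.02 m).
It also fails if it takes over 56 s, if anything falls off the work surface, if the arm or the gripper's body presses on something with over 40 N, if the wrist force passes 120 N, or if a joint passes its speed limit or range.

ROBOT

A 6-joint arm with a two-finger parallel gripper is mounted at the origin on the work surface. World frame = base frame: x ahead of the robot, y to its left, z up, the work surface at z = 0. Lengths are in m, angles in rad, forces in N, time in s.
With the tool pointing down it reaches from about 0.375 to 0.975 m from the base axis. Payload 3.8 kg.
Tool frame: the origin (TCP) lies midway between the tips of the shut fingers; the grasp point (between the pads) lies 19 mm behind it; z points along the fingers, y is the line along which they close (so a half turn about z gives the same grasp; the last joint's range is limited). The gripper opens to 85 mm and grips with 20 to 120 N. Pads are 22 mm wide; open, the fingers measure 114 mm over their backs; the gripper's body (76 mm by 85 mm) begins 54 mm behind the grasp point. The pads swing forward as they close: fully open they stand 13 mm farther back than shut.
Start: joints at [1.187, 0.264, 1.604, -0, 1.274, -0.037], TCP at [0.229, 0.635, 0.197] pointing down, gripper open.
Joint ranges: [-2.63, 2.63], [-0.94, 2.18], [0.31, 2.57], [-1.31, 4.45], [0, 2.66], [-2.55, 2.55]. Speed limits (rad/s): [2.57, 2.57, 3.14, 3.14, 3.14, 3.14].

INTERFACE

Orientations are given as a rotation vector (axis times angle).
In Python, from workcell import bot, imaging gives the robot as it stands.
- The arm moves only by the tool step_arm, never from a script. Its argument "series" is a list of rows, each an object of numbers: "grip": the closure, from -1 (fully open) to 1 (shut); "x", "y", "z": the shift along the tool's x, y, z normalised to -1 to 1, where 1 is 500 mm; "ax", "ay", "az": the turn, a rotation vector about the tool's x, y, z normalised to -1 to 1, where 1 is 30 degrees. A call has 1 to 12 rows; each row is the pose to reach, as a shift and turn from the pose commanded when the call began, along the tool's axes at that moment; what a row does not reach only later rows make up. A row lasts 1/10 s, in which the tool goes at most 50 mm and 8.59 degrees, less where a joint would pass 70% of its speed; a pose out of reach is approached as far as the arm can. A call with a number of a shift or a turn outside -1 to 1 is refused whole. A call with a gripper value outside its range is refused whole. The fingers move at their own pace and stop on an object; "force" is the grip in N (left out, the last holds). Time passes only in rows, so rows that repeat a pose let the fingers close. It gives the time, the measured TCP pose, the force, the opening and the grip force at its end, in the units of the state.
- bot.read_state(): the state, without advancing time (a new reading comes with each control period).
- imaging.read_camera(name): name is "side" or "top"; returns a dict with "img" (420x560x3 uint8, red, green, blue), "fx", "fy", "cx", "cy" (pixels), "R" (3x3) and "t" (3): a world point X has camera coordinates R X + t. Camera axes: x right, y down, z forward; pixel columns grow to the right and rows downward; lengths in m; the calibration is good to about 2 mm. A picture is of the moment at which its call begins. There is no depth.
- bot.finish_job(): hands the job in; it is judged then, once.
The state is a dict: "time": time; "q": joint angles; "joint_vel": joint speeds; "joint_torque": joint torques, N m; "tool_pos": TCP position; "tcp_rot": TCP orientation; "wrist_force": force on the tool from outside, world axes, zero at the start; "torque": the same for the moment, N m; "width": opening from 0.0 (shut) to 1.0 (fully open); "grip_force": force on a finger pad.
Only numpy, scipy, OpenCV 4.12 (cv2) and the standard library are available. Lean on these libraries where they do the work, as an engineer would, in place of code of your own. Each camera call takes 0.05 s, during which the arm holds its last target. There are 200 camera calls.

## Working session

There is one attempt and no reset: what is moved stays moved. The work goes in short steps, Python scripts to look and compute and a tool call to move; the robot and the scene stay as the last step left them, time stands still between calls to the robot, and variables do not carry over. Pictures are saved under pics/ and viewed, at most 10 in all, crops included, and the job is handed in when it is done.

Besides the shell and the picture viewer there is one more tool, called after "Request:" as a command line: name --argument value ..., lists and objects as JSON in quotes. step_arm: Moves the arm, as the interface text tells. Scaled input: -1 to 1 covers 500 mm each way for a shift and 30 degrees each way for a turn. Its arguments: {"type":"object","properties":{"series":{"type":"array","items":{"type":"object","properties":{"grip":{"type":"number"},"x":{"type":"number","minimum":-1,"maximum":1},"y":{"type":"number","minimum":-1,"maximum":1},"z":{"type":"number","minimum":-1,"maximum":1},"ax":{"type":"number","minimum":-1,"maximum":1},"ay":{"type":"number","minimum":-1,"maximum":1},"az":{"type":"number","minimum":-1,"maximum":1}}}},"force":{"type":"number"}},"required":["series"]}

```bash
mkdir -p pics; ls; python3 - <<'E'
from workcell import bot, imaging
import cv2
s=bot.read_state();print(s)
for n in("side","top"):
    c=imaging.read_camera(n);cv2.imwrite(f"pics/{n}0.png",c["img"][:,:,::-1]);print(n,{k:v for k,v in c.items() if k!="img"})
E
```

```text
pics
{'time': 0.0, 'q': array([ 1.18708826e+00,  2.64742542e-01,  1.60536635e+00, -1.76920472e-05,
        1.27367507e+00, -3.69065898e-02]), 'joint_vel': array([-0.0001766 , -0.00045565, -0.00055221, -0.00122133, -0.00077814,
       -0.00032261]), 'joint_torque': array([-5.25198320e-04, -5.15120852e+01, -3.67304277e+01, -1.76816357e-04,
        1.32074687e-02,  3.03665206e-05]), 'tool_pos': array([0.22914159, 0.63407329, 0.19577337]), 'tcp_rot': array([-0.54194423, -3.09404578,  0.00337133]), 'wrist_force': array([ 0.54747315, -0.30401669,  0.31962121]), 'torque': array([ 0.00152674, -0.06863406,  0.01037693]), 'grip_force': 0.0, 'width': 1.000712969900387}
side {'fx': 383.235632165427, 'fy': 383.235632165427, 'cx': 282.0637086073202, 'cy': 208.5401968212416, 'R': array([[ 0.98201267, -0.188287  , -0.01411091],
       [-0.14383932, -0.69759178, -0.7019088 ],
       [ 0.12231665,  0.69131304, -0.71212704]]), 't': array([-0.49522826,  0.1772878 ,  1.03855204])}
top {'fx': 382.55378503303103, 'fy': 382.55378503303103, 'cx': 284.21767194799526, 'cy': 212.20444795979537, 'R': array([[-0.00434002, -0.99998945,  0.00150581],
       [-0.98553806,  0.0040222 , -0.16940648],
       [ 0.16939863, -0.00221926, -0.98554512]]), 't': array([-1.90714279e-04,  5.16947927e-01,  1.07844868e+00])}
```

View pics/side0.png

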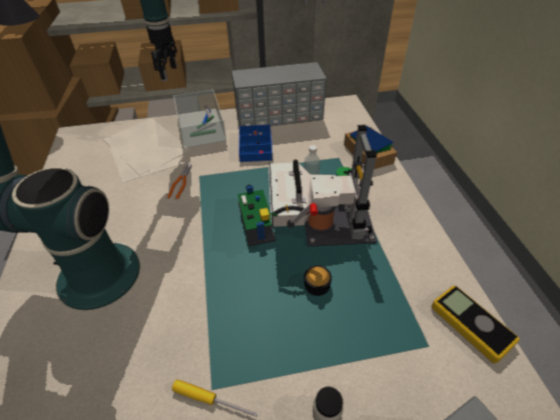

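View pics/top0.png

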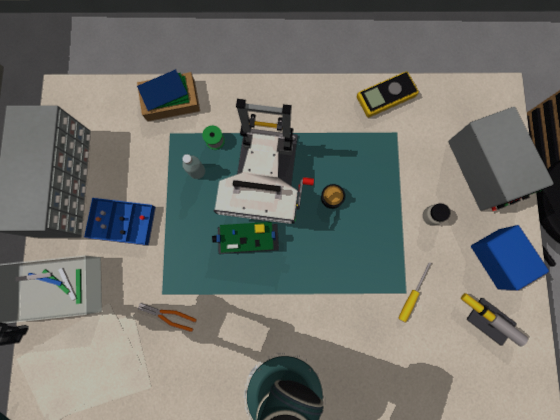

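The side view has the hood around (300,185) and the mast at (365,180). In the top view the hood is at (258,185), its handle at about (257,185) and the red grip at about (308,182). I'll enlarge both views.

```bash
python3 - <<'E'
import cv2
a=cv2.imread("pics/side0.png")[120:250,230:390];b=cv2.imread("pics/top0.png")[90:230,200:340]
cv2.imwrite("pics/sc.png",cv2.resize(a,None,fx=4.6,fy=4.6,interpolation=cv2.INTER_CUBIC))
cv2.imwrite("pics/tc.png",cv2.resize(b,None,fx=4.2,fy=4.2,interpolation=cv2.INTER_CUBIC))
E
```

```text
(no output)
```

View pics/sc.png

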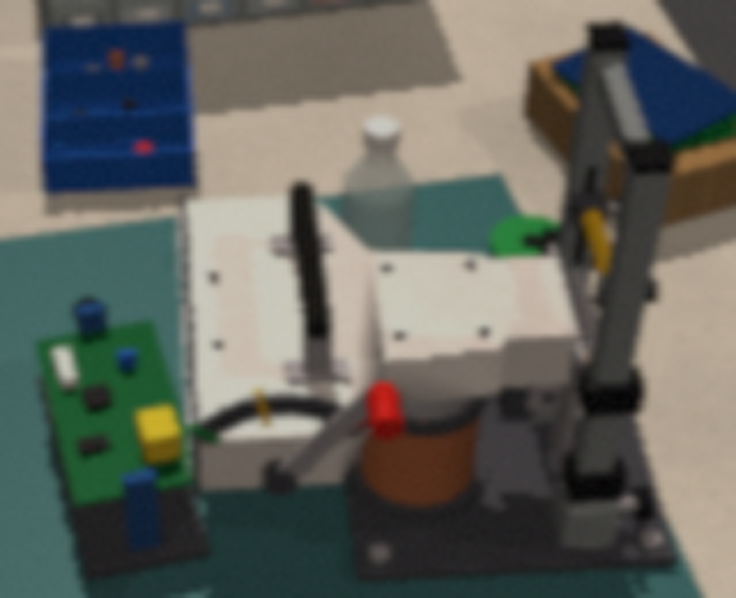

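View pics/tc.png

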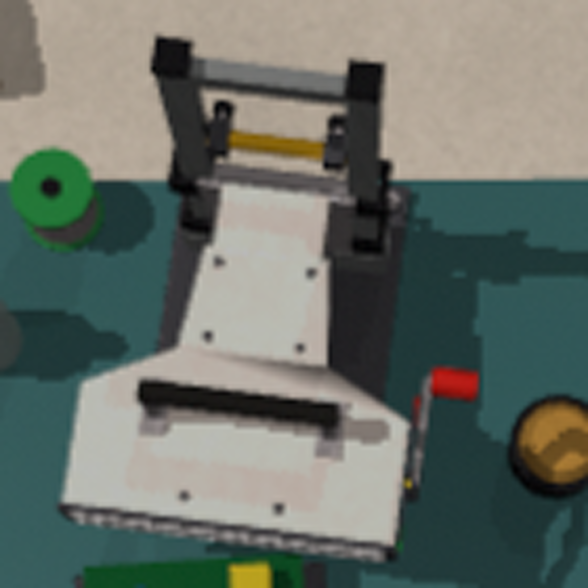

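The side crop shows the handle bar from (301,190) to (317,330), the red grip centre at (384,410) and the spindle at (280,475). In the top crop the handle runs from (148,393) to (335,415), the grip is at (455,383), the spindle near (411,487), and the mast tops are at (173,55) and (366,80).

```bash
cat > h.py <<'E'
import numpy as np, cv2
from workcell import bot, imaging
from scipy.spatial.transform import Rotation as Rn
def tri(cs,ct,ps,pt):
    P=[np.array([[c["fx"],0,c["cx"]],[0,c["fy"],c["cy"]],[0,0,1]])@np.c_[c["R"],c["t"]] for c in(cs,ct)]
    X=cv2.triangulatePoints(P[0],P[1],np.array(ps,float).reshape(2,1),np.array(pt,float).reshape(2,1)).ravel();X=X[:3]/X[3]
    e=[np.round((p@np.r_[X,1])[:2]/(p@np.r_[X,1])[2]-q,1) for p,q in zip(P,(ps,pt))]
    return X,e
E
python3 - <<'E'
from h import *
cs=imaging.read_camera("side");ct=imaging.read_camera("top")
S=lambda u,v:(u/4.6+230-.4,v/4.6+120-.4)
T=lambda u,v:(u/4.2+200-.4,v/4.2+90-.4)
for n,a,b in [("hl",(301,190),(148,393)),("hr",(317,325),(335,415)),("grip",(384,410),(455,383)),("mastL",(608,38),(173,55)),("mastR",(648,155),(366,80)),("spin",(280,475),(411,487)),("mouthL",(188,200),(65,508)),("mouthR",(200,450),(395,553))]:
    print(n,*tri(cs,ct,S(*a),T(*b)))
E
```

```text
hl [0.5666153  0.12383829 0.19936575] [array([-0.2,  0.1]), array([ 0. , -0.2])]
hr [0.55215089 0.01014035 0.1957772 ] [array([ 0.2, -0.1]), array([-0. ,  0.2])]
grip [ 0.57157371 -0.06315248  0.19773308] [array([ 0.2, -0.1]), array([-0. ,  0.2])]
mastL [0.73729628 0.10038583 0.29780811] [array([ 0.2, -0.1]), array([-0. ,  0.3])]
mastR [ 0.72064169 -0.00876443  0.30022913] [array([ 0.3, -0.1]), array([-0. ,  0.3])]
spin [ 0.52045935 -0.03814525  0.13140023] [array([-0.1,  0. ]), array([-0. , -0.1])]
mouthL [0.50476669 0.1801356  0.15738139] [array([-0.7,  0.2]), array([-0. , -0.8])]
mouthR [ 0.47630266 -0.02695241  0.14899746] [array([-0.7,  0.2]), array([-0. , -0.7])]
```

```bash
cat >> h.py <<'E'
yaw=-0.138; HX=np.array([np.cos(yaw),np.sin(yaw),0]); HY=np.array([-np.sin(yaw),np.cos(yaw),0]); Z=np.array([0,0,1.])
def plan(p,n=1,goal=None,tilt=0):
    "rows, one call each, to world point p with tool y along hood x"
    s=bot.read_state(); R=Rn.from_rotvec(s["tcp_rot"]); 
    G=Rn.from_matrix(np.c_[np.cross(HX,-Z),HX,-Z])
    v=(R.inv()*G).as_rotvec(); p0=s["tool_pos"]
    for i in range(n):
        Ri=R*Rn.from_rotvec(v*i/n)
        print("xyz",np.round(Ri.inv().apply((p-p0)/n)/.5,4),"a",np.round(np.degrees(v/n)/30,4))
E
python3 - <<'E'
from h import *
cs=imaging.read_camera("side");ct=imaging.read_camera("top")
print(tri(cs,ct,(597/4.6+229.6,238/4.6+119.6),(275/4.2+199.6,143/4.2+89.6)))
plan(np.array([.560,.068,.31]),3)
E
```

```text
(array([0.726309  , 0.04736578, 0.19797694]), [array([ 0.3, -0.1]), array([-0. ,  0.3])])
xyz [-0.3357 -0.2804 -0.0754] a [-4.000e-04  3.000e-04  8.671e-01]
xyz [-0.4246 -0.1047 -0.0755] a [-4.000e-04  3.000e-04  8.671e-01]
xyz [-0.4275  0.0921 -0.0755] a [-4.000e-04  3.000e-04  8.671e-01]
```

Request:
step_arm --series '[{"grip": -1, "x": -0.336, "y": -0.28, "z": -0.15, "az": 0.867}, {"grip": -1, "x": -0.336, "y": -0.28, "z": -0.15, "az": 0.867}, {"grip": -1, "x": -0.336, "y": -0.28, "z": -0.15, "az": 0.867}, {"grip": -1, "x": -0.336, "y": -0.28, "z": -0.15, "az": 0.867}, {"grip": -1, "x": -0.336, "y": -0.28, "z": -0.15, "az": 0.867}, {"grip": -1, "x": -0.336, "y": -0.28, "z": -0.15, "az": 0.867}]'

```text
validation failed for argument at $.se...
```

Request:
step_arm --series '[{"grip": -1, "x": -0.425, "y": -0.105, "z": -0.07, "az": 0.867}, {"grip": -1, "x": -0.425, "y": -0.105, "z": -0.07, "az": 0.867}, {"grip": -1, "x": -0.425, "y": -0.105, "z": -0.07, "az": 0.867}, {"grip": -1, "x": -0.425, "y": -0.105, "z": -0.07, "az": 0.867}, {"grip": -1, "x": -0.425, "y": -0.105, "z": -0.07, "az": 0.867}, {"grip": -1, "x": -0.425, "y": -0.105, "z": -0.07, "az": 0.867}]'

```text
validation failed for argument at $.se...
```

Request:
step_arm --series '[{"grip": -1, "x": -0.427, "y": 0.092, "z": 0, "az": 0.867}, {"grip": -1, "x": -0.427, "y": 0.092, "z": 0, "az": 0.867}, {"grip": -1, "x": -0.427, "y": 0.092, "z": 0, "az": 0.867}, {"grip": -1, "x": -0.427, "y": 0.092, "z": 0, "az": 0.867}, {"grip": -1, "x": -0.427, "y": 0.092, "z": 0, "az": 0.867}, {"grip": -1, "x": -0.427, "y": 0.092, "z": 0, "az": 0.867}, {"grip": -1, "x": -0.427, "y": 0.092, "z": 0, "az": 0.867}]'

```text
validation failed for argument at $.se...
```

```bash
python3 - <<'E'
from h import *
s=bot.read_state();print(s["time"],s["tool_pos"],s["tcp_rot"],s["wrist_force"])
plan(np.array([.560,.068,.178]))
E
```

```text
0.3 [0.22931788 0.63455806 0.19663779] [-5.41953858e-01 -3.09434014e+00  1.15821158e-03] [-0.04114562 -0.31017074  0.04540802]
xyz [-1.0071 -0.8409  0.0379] a [-1.2000e-03  9.0000e-04  2.6013e+00]
```

The calls were refused on format, so I'll try a single row with all keys filled in.

Request:
step_arm --series '[{"grip": -1.0, "x": 0.0, "y": 0.0, "z": -0.1, "ax": 0.0, "ay": 0.0, "az": 0.0}]' --force 60

```text
time: 0.4
tool_pos: [0.2272, 0.6291, 0.2371]
tcp_rot: [-0.541, -3.091, 0.028]
wrist_force: [0.8, -0.6, -2.4]
width: 1.005
grip_force: 0.0
```

Request:
step_arm --series '[{"grip": -1.0, "x": -0.336, "y": -0.28, "z": -0.06, "ax": 0.0, "ay": 0.0, "az": 0.867}, {"grip": -1.0, "x": -0.336, "y": -0.28, "z": -0.06, "ax": 0.0, "ay": 0.0, "az": 0.867}, {"grip": -1.0, "x": -0.336, "y": -0.28, "z": -0.06, "ax": 0.0, "ay": 0.0, "az": 0.867}, {"grip": -1.0, "x": -0.336, "y": -0.28, "z": -0.06, "ax": 0.0, "ay": 0.0, "az": 0.867}, {"grip": -1.0, "x": -0.336, "y": -0.28, "z": -0.06, "ax": 0.0, "ay": 0.0, "az": 0.867}, {"grip": -1.0, "x": -0.336, "y": -0.28, "z": -0.06, "ax": 0.0, "ay": 0.0, "az": 0.867}]'

```text
time: 1.0
tool_pos: [0.3416, 0.4439, 0.2782]
tcp_rot: [1.229, 2.89, 0.002]
wrist_force: [-1.7, -0.0, -0.5]
width: 1.003
grip_force: 0.0
```

Request:
step_arm --series '[{"grip": -1.0, "x": -0.425, "y": -0.105, "z": -0.06, "ax": 0.0, "ay": 0.0, "az": 0.867}, {"grip": -1.0, "x": -0.425, "y": -0.105, "z": -0.06, "ax": 0.0, "ay": 0.0, "az": 0.867}, {"grip": -1.0, "x": -0.425, "y": -0.105, "z": -0.06, "ax": 0.0, "ay": 0.0, "az": 0.867}, {"grip": -1.0, "x": -0.425, "y": -0.105, "z": -0.06, "ax": 0.0, "ay": 0.0, "az": 0.867}, {"grip": -1.0, "x": -0.425, "y": -0.105, "z": -0.06, "ax": 0.0, "ay": 0.0, "az": 0.867}, {"grip": -1.0, "x": -0.425, "y": -0.105, "z": -0.06, "ax": 0.0, "ay": 0.0, "az": 0.867}]'

```text
time: 1.6
tool_pos: [0.4515, 0.2556, 0.3076]
tcp_rot: [1.848, 2.54, 0.001]
wrist_force: [-0.4, 0.9, 0.4]
width: 0.999
grip_force: 0.0
```

Request:
step_arm --series '[{"grip": -1.0, "x": -0.427, "y": 0.092, "z": 0.0, "ax": 0.0, "ay": 0.0, "az": 0.867}, {"grip": -1.0, "x": -0.427, "y": 0.092, "z": 0.0, "ax": 0.0, "ay": 0.0, "az": 0.867}, {"grip": -1.0, "x": -0.427, "y": 0.092, "z": 0.0, "ax": 0.0, "ay": 0.0, "az": 0.867}, {"grip": -1.0, "x": -0.427, "y": 0.092, "z": 0.0, "ax": 0.0, "ay": 0.0, "az": 0.867}, {"grip": -1.0, "x": -0.427, "y": 0.092, "z": 0.0, "ax": 0.0, "ay": 0.0, "az": 0.867}, {"grip": -1.0, "x": -0.427, "y": 0.092, "z": 0.0, "ax": 0.0, "ay": 0.0, "az": 0.867}, {"grip": -1.0, "x": -0.427, "y": 0.092, "z": 0.0, "ax": 0.0, "ay": 0.0, "az": 0.867}]'

```text
time: 2.3
tool_pos: [0.5597, 0.07, 0.3065]
tcp_rot: [-2.367, -2.063, 0.0]
wrist_force: [-0.0, 0.3, -0.3]
width: 0.998
grip_force: 0.0
```

```bash
python3 - <<'E'
from h import *
s=bot.read_state();print(s["time"],s["tool_pos"],s["tcp_rot"],s["wrist_force"])
plan(np.array([.560,.068,.178]))
E
```

```text
2.3 [0.55973904 0.07002247 0.30651742] [-2.36694176e+00 -2.06267978e+00  3.24984131e-04] [-0.03351506  0.32243185 -0.32800392]
xyz [-0.0042  0.0015  0.257 ] a [-0.0031 -0.0022  0.0016]
```

Request:
step_arm --series '[{"grip": -1.0, "x": -0.004, "y": 0.0, "z": 0.08, "ax": 0.0, "ay": 0.0, "az": 0.0}, {"grip": -1.0, "x": -0.004, "y": 0.0, "z": 0.16, "ax": 0.0, "ay": 0.0, "az": 0.0}, {"grip": -1.0, "x": -0.004, "y": 0.0, "z": 0.21, "ax": 0.0, "ay": 0.0, "az": 0.0}, {"grip": -1.0, "x": -0.004, "y": 0.0, "z": 0.235, "ax": 0.0, "ay": 0.0, "az": 0.0}, {"grip": -1.0, "x": -0.004, "y": 0.0, "z": 0.25, "ax": 0.0, "ay": 0.0, "az": 0.0}, {"grip": -1.0, "x": -0.004, "y": 0.0, "z": 0.256, "ax": 0.0, "ay": 0.0, "az": 0.0}, {"grip": -1.0, "x": -0.004, "y": 0.0, "z": 0.256, "ax": 0.0, "ay": 0.0, "az": 0.0}]'

```text
time: 3.0
tool_pos: [0.5606, 0.067, 0.1803]
tcp_rot: [2.368, 2.063, 0.002]
wrist_force: [0.1, 0.4, 0.1]
width: 1.0
grip_force: 0.0
```

```bash
python3 - <<'E'
from h import *
c=imaging.read_camera("side")["img"][120:250,230:390,::-1]
cv2.imwrite("pics/s1.png",cv2.resize(c,None,fx=4.6,fy=4.6,interpolation=cv2.INTER_CUBIC))
E
```

```text
(no output)
```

View pics/s1.png

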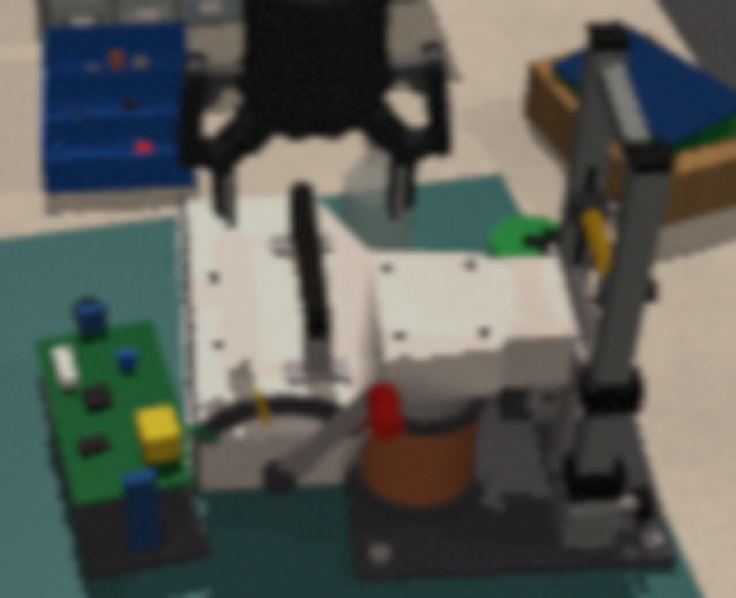

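The side view shows the open fingers straddling the bar, tips at (225,215) and (400,205), which looks further back than I expected. I'll check by projecting known points.

```bash
python3 - <<'E'
from h import *
cs=imaging.read_camera("side");ct=imaging.read_camera("top");p=bot.read_state()["tool_pos"]
def pr(c,X):
    q=c["R"]@X+c["t"];return np.array([c["fx"]*q[0]/q[2]+c["cx"],c["fy"]*q[1]/q[2]+c["cy"]])
for n,X in [("tcp",p),("tipL",p+[0,0,.013]-.045*HX),("tipR",p+[0,0,.013]+.045*HX),("handle",np.array([.5594,.067,.1976]))]:
    print(n,(pr(cs,X)-[229.6,119.6])*4.6,(pr(ct,X)-[199.6,89.6])*4.2)
cv2.imwrite("pics/t1.png",cv2.resize(ct["img"][90:230,200:340,::-1],None,fx=4.2,fy=4.2,interpolation=cv2.INTER_CUBIC))
E
```

```text
tcp [311.16449913 277.32401011] [244.28107397 407.99388007]
tipL [233.44265457 263.74339293] [232.10750406 474.56786703]
tipR [389.34279327 256.81850778] [253.45625668 332.52087655]
handle [308.71982815 254.85307195] [241.5471083  403.97053206]
```

View pics/t1.png

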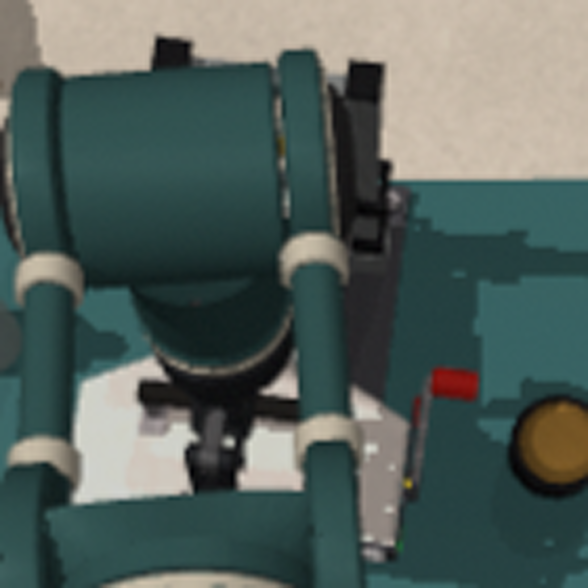

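```bash
python3 - <<'E'
from h import *
cs=imaging.read_camera("side")
def pr(c,X):
    q=c["R"]@X+c["t"];return np.array([c["fx"]*q[0]/q[2]+c["cx"],c["fy"]*q[1]/q[2]+c["cy"]])
p=np.array([.229,.634,.197]);Y=np.array([.34,.94,0])
q=bot.read_state()["tool_pos"]
a=cv2.resize(cv2.imread("pics/side0.png")[20:100,110:210],None,fx=4,fy=4,interpolation=cv2.INTER_CUBIC)
b=cv2.resize(cs["img"][120:200,250:350,::-1],None,fx=4,fy=4,interpolation=cv2.INTER_CUBIC)
for im,p,Y,o in((a,p,Y,(110,20)),(b,q,HX,(250,120))):
  for k in(-.045,0,.045):
    u=(pr(cs,p+k*Y+[0,0,.013*(k!=0)])-o+.5)*4
    cv2.drawMarker(im,tuple(int(t) for t in u),(0,0,255),0,9,1)
cv2.imwrite("pics/cmp.png",np.hstack([a,b]))
E
```

```text
(no output)
```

View pics/cmp.png

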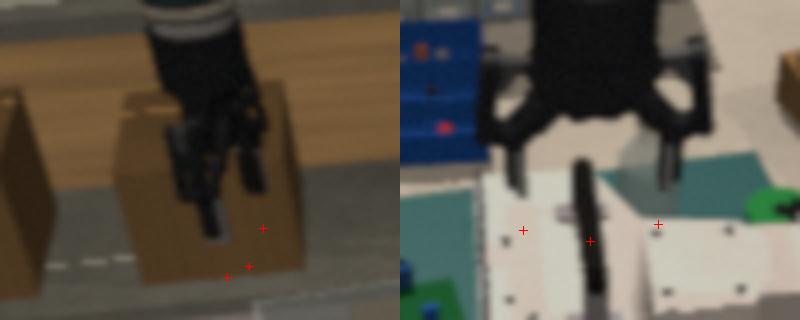

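The projected tips lie about 10 px below the real ones, at the start pose too. The open fingers therefore sit higher than I modelled, or the tool is offset. Closing gently here will settle it.

Request:
step_arm --series '[{"grip": 1.0, "x": 0.0, "y": 0.0, "z": 0.0, "ax": 0.0, "ay": 0.0, "az": 0.0}, {"grip": 1.0, "x": 0.0, "y": 0.0, "z": 0.0, "ax": 0.0, "ay": 0.0, "az": 0.0}, {"grip": 1.0, "x": 0.0, "y": 0.0, "z": 0.0, "ax": 0.0, "ay": 0.0, "az": 0.0}, {"grip": 1.0, "x": 0.0, "y": 0.0, "z": 0.0, "ax": 0.0, "ay": 0.0, "az": 0.0}, {"grip": 1.0, "x": 0.0, "y": 0.0, "z": 0.0, "ax": 0.0, "ay": 0.0, "az": 0.0}, {"grip": 1.0, "x": 0.0, "y": 0.0, "z": 0.0, "ax": 0.0, "ay": 0.0, "az": 0.0}, {"grip": 1.0, "x": 0.0, "y": 0.0, "z": 0.0, "ax": 0.0, "ay": 0.0, "az": 0.0}, {"grip": 1.0, "x": 0.0, "y": 0.0, "z": 0.0, "ax": 0.0, "ay": 0.0, "az": 0.0}]' --force 20

```text
time: 4.0
tool_pos: [0.5599, 0.0663, 0.179]
tcp_rot: [-2.369, -2.063, 0.0]
wrist_force: [-1.0, 0.0, 0.9]
width: -0.002
grip_force: 0.0
```

```bash
python3 - <<'E'
from h import *
c=imaging.read_camera("side")["img"][120:250,230:390,::-1]
cv2.imwrite("pics/s2.png",cv2.resize(c,None,fx=4.6,fy=4.6,interpolation=cv2.INTER_CUBIC))
E
```

```text
(no output)
```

View pics/s2.png

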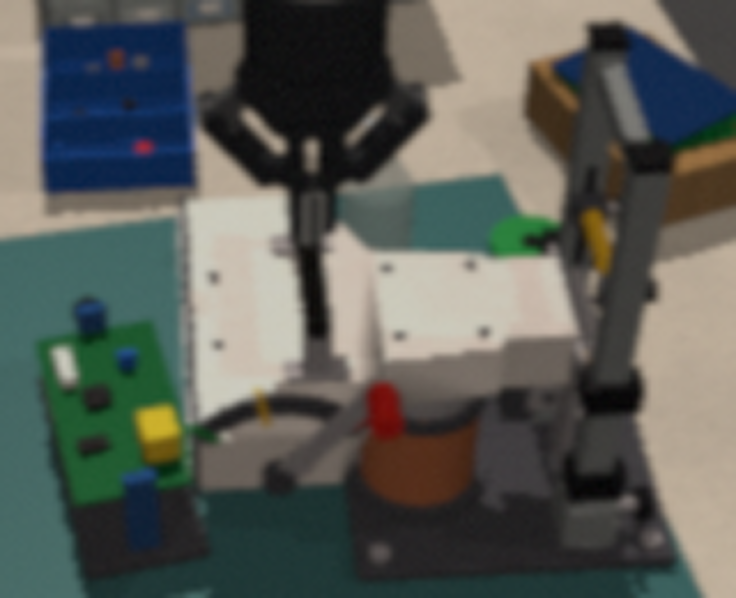

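The fingers shut completely above the bar, with the tips seen at crop (312,243) against a predicted row of 277. The real tips are therefore about 28 mm higher than tool_pos says. I'll open, go down 28 mm more and close again.

Request:
step_arm --series '[{"grip": -1.0, "x": 0.0, "y": 0.0, "z": 0.0, "ax": 0.0, "ay": 0.0, "az": 0.0}, {"grip": -1.0, "x": 0.0, "y": 0.0, "z": 0.0, "ax": 0.0, "ay": 0.0, "az": 0.0}, {"grip": -1.0, "x": 0.0, "y": 0.0, "z": 0.0, "ax": 0.0, "ay": 0.0, "az": 0.0}, {"grip": -1.0, "x": 0.0, "y": 0.0, "z": 0.0, "ax": 0.0, "ay": 0.0, "az": 0.0}, {"grip": -1.0, "x": 0.0, "y": 0.0, "z": 0.0, "ax": 0.0, "ay": 0.0, "az": 0.0}, {"grip": -1.0, "x": 0.0, "y": 0.0, "z": 0.014, "ax": 0.0, "ay": 0.0, "az": 0.0}, {"grip": -1.0, "x": 0.0, "y": 0.0, "z": 0.028, "ax": 0.0, "ay": 0.0, "az": 0.0}, {"grip": -1.0, "x": 0.0, "y": 0.0, "z": 0.042, "ax": 0.0, "ay": 0.0, "az": 0.0}, {"grip": -1.0, "x": 0.0, "y": 0.0, "z": 0.052, "ax": 0.0, "ay": 0.0, "az": 0.0}, {"grip": -1.0, "x": 0.0, "y": 0.0, "z": 0.056, "ax": 0.0, "ay": 0.0, "az": 0.0}, {"grip": -1.0, "x": 0.0, "y": 0.0, "z": 0.056, "ax": 0.0, "ay": 0.0, "az": 0.0}]'

```text
time: 5.15
tool_pos: [0.5595, 0.0663, 0.1504]
tcp_rot: [-2.369, -2.063, 0.001]
wrist_force: [-0.8, -0.1, 0.7]
width: 0.998
grip_force: 0.0
```

Request:
step_arm --series '[{"grip": 1.0, "x": 0.0, "y": 0.0, "z": 0.0, "ax": 0.0, "ay": 0.0, "az": 0.0}, {"grip": 1.0, "x": 0.0, "y": 0.0, "z": 0.0, "ax": 0.0, "ay": 0.0, "az": 0.0}, {"grip": 1.0, "x": 0.0, "y": 0.0, "z": 0.0, "ax": 0.0, "ay": 0.0, "az": 0.0}, {"grip": 1.0, "x": 0.0, "y": 0.0, "z": 0.0, "ax": 0.0, "ay": 0.0, "az": 0.0}, {"grip": 1.0, "x": 0.0, "y": 0.0, "z": 0.0, "ax": 0.0, "ay": 0.0, "az": 0.0}, {"grip": 1.0, "x": 0.0, "y": 0.0, "z": 0.0, "ax": 0.0, "ay": 0.0, "az": 0.0}, {"grip": 1.0, "x": 0.0, "y": 0.0, "z": 0.0, "ax": 0.0, "ay": 0.0, "az": 0.0}, {"grip": 1.0, "x": 0.0, "y": 0.0, "z": 0.0, "ax": 0.0, "ay": 0.0, "az": 0.0}]' --force 20

```text
time: 5.95
tool_pos: [0.5594, 0.0664, 0.1513]
tcp_rot: [-2.369, -2.063, 0.001]
wrist_force: [-3.4, 0.3, 4.3]
width: 0.178
grip_force: 21.8
```

The bar is held (width 0.178, about 15 mm). Firmer grip, then a small test lift.

Request:
step_arm --series '[{"grip": 1.0, "x": 0.0, "y": 0.0, "z": 0.0, "ax": 0.0, "ay": 0.0, "az": 0.0}, {"grip": 1.0, "x": 0.0, "y": 0.0, "z": 0.0, "ax": 0.0, "ay": 0.0, "az": 0.0}, {"grip": 1.0, "x": 0.0, "y": 0.0, "z": -0.004, "ax": 0.0, "ay": 0.0, "az": 0.0}, {"grip": 1.0, "x": 0.0, "y": 0.0, "z": -0.008, "ax": 0.0, "ay": 0.0, "az": 0.0}, {"grip": 1.0, "x": 0.0, "y": 0.0, "z": -0.012, "ax": 0.0, "ay": 0.0, "az": 0.0}, {"grip": 1.0, "x": 0.0, "y": 0.0, "z": -0.016, "ax": 0.0, "ay": 0.0, "az": 0.0}, {"grip": 1.0, "x": 0.0, "y": 0.0, "z": -0.02, "ax": 0.0, "ay": 0.0, "az": 0.0}, {"grip": 1.0, "x": 0.0, "y": 0.0, "z": -0.02, "ax": 0.0, "ay": 0.0, "az": 0.0}]' --force 90

```text
time: 6.75
tool_pos: [0.5594, 0.0664, 0.1609]
tcp_rot: [-2.369, -2.063, 0.001]
wrist_force: [-0.3, 1.9, -7.7]
width: 0.147
grip_force: 88.0
```

Request:
step_arm --series '[{"grip": 1.0, "x": 0.0, "y": 0.0, "z": -0.012, "ax": 0.0, "ay": 0.0, "az": 0.0}, {"grip": 1.0, "x": 0.0, "y": 0.0, "z": -0.024, "ax": 0.0, "ay": 0.0, "az": 0.0}, {"grip": 1.0, "x": 0.0, "y": 0.0, "z": -0.036, "ax": 0.0, "ay": 0.0, "az": 0.0}, {"grip": 1.0, "x": 0.0, "y": 0.0, "z": -0.048, "ax": 0.0, "ay": 0.0, "az": 0.0}, {"grip": 1.0, "x": 0.0, "y": 0.0, "z": -0.06, "ax": 0.0, "ay": 0.0, "az": 0.0}, {"grip": 1.0, "x": 0.0, "y": 0.0, "z": -0.072, "ax": 0.0, "ay": 0.0, "az": 0.0}, {"grip": 1.0, "x": 0.0, "y": 0.0, "z": -0.084, "ax": 0.0, "ay": 0.0, "az": 0.0}, {"grip": 1.0, "x": 0.0, "y": 0.0, "z": -0.096, "ax": 0.0, "ay": 0.0, "az": 0.0}, {"grip": 1.0, "x": 0.0, "y": 0.0, "z": -0.108, "ax": 0.0, "ay": 0.0, "az": 0.0}, {"grip": 1.0, "x": 0.0, "y": 0.0, "z": -0.12, "ax": 0.0, "ay": 0.0, "az": 0.0}, {"grip": 1.0, "x": 0.0, "y": 0.0, "z": -0.132, "ax": 0.0, "ay": 0.0, "az": 0.0}, {"grip": 1.0, "x": 0.0, "y": 0.0, "z": -0.132, "ax": 0.0, "ay": 0.0, "az": 0.0}]'

```text
time: 7.95
tool_pos: [0.5595, 0.0664, 0.2284]
tcp_rot: [-2.369, -2.063, 0.001]
wrist_force: [-4.6, 2.4, -6.3]
width: 0.145
grip_force: 88.5
```

Request:
step_arm --series '[{"grip": 1.0, "x": 0.0, "y": 0.0, "z": -0.012, "ax": 0.0, "ay": 0.0, "az": 0.0}, {"grip": 1.0, "x": 0.0, "y": 0.0, "z": -0.024, "ax": 0.0, "ay": 0.0, "az": 0.0}, {"grip": 1.0, "x": 0.0, "y": 0.0, "z": -0.036, "ax": 0.0, "ay": 0.0, "az": 0.0}, {"grip": 1.0, "x": 0.0, "y": 0.0, "z": -0.048, "ax": 0.0, "ay": 0.0, "az": 0.0}, {"grip": 1.0, "x": 0.0, "y": 0.0, "z": -0.06, "ax": 0.0, "ay": 0.0, "az": 0.0}, {"grip": 1.0, "x": 0.0, "y": 0.0, "z": -0.072, "ax": 0.0, "ay": 0.0, "az": 0.0}, {"grip": 1.0, "x": 0.0, "y": 0.0, "z": -0.084, "ax": 0.0, "ay": 0.0, "az": 0.0}, {"grip": 1.0, "x": 0.0, "y": 0.0, "z": -0.096, "ax": 0.0, "ay": 0.0, "az": 0.0}, {"grip": 1.0, "x": 0.0, "y": 0.0, "z": -0.108, "ax": 0.0, "ay": 0.0, "az": 0.0}, {"grip": 1.0, "x": 0.0, "y": 0.0, "z": -0.12, "ax": 0.0, "ay": 0.0, "az": 0.0}, {"grip": 1.0, "x": 0.0, "y": 0.0, "z": -0.132, "ax": 0.0, "ay": 0.0, "az": 0.0}, {"grip": 1.0, "x": 0.0, "y": 0.0, "z": -0.138, "ax": 0.0, "ay": 0.0, "az": 0.0}]'

```text
time: 9.15
tool_pos: [0.5595, 0.0664, 0.2972]
tcp_rot: [-2.369, -2.063, 0.0]
wrist_force: [-4.4, 3.0, -8.0]
width: 0.151
grip_force: 88.4
```

Request:
step_arm --series '[{"grip": 1.0, "x": 0.0, "y": 0.0, "z": 0.0, "ax": 0.0, "ay": 0.0, "az": 0.0}, {"grip": 1.0, "x": 0.0, "y": 0.0, "z": 0.0, "ax": 0.0, "ay": 0.0, "az": 0.0}, {"grip": 1.0, "x": 0.0, "y": 0.0, "z": 0.0, "ax": 0.0, "ay": 0.0, "az": 0.0}, {"grip": 1.0, "x": 0.0, "y": 0.0, "z": 0.0, "ax": 0.0, "ay": 0.0, "az": 0.0}]'

```text
time: 9.55
tool_pos: [0.5595, 0.0664, 0.2972]
tcp_rot: [-2.369, -2.063, 0.0]
wrist_force: [-6.0, 2.4, -5.9]
width: 0.15
grip_force: 88.7
```

Request:
step_arm --series '[{"grip": 1.0, "x": 0.0, "y": 0.0, "z": 0.006, "ax": 0.0, "ay": 0.0, "az": 0.0}, {"grip": 1.0, "x": 0.0, "y": 0.0, "z": 0.012, "ax": 0.0, "ay": 0.0, "az": 0.0}, {"grip": 1.0, "x": 0.0, "y": 0.0, "z": 0.018, "ax": 0.0, "ay": 0.0, "az": 0.0}, {"grip": 1.0, "x": 0.0, "y": 0.0, "z": 0.024, "ax": 0.0, "ay": 0.0, "az": 0.0}, {"grip": 1.0, "x": 0.0, "y": 0.0, "z": 0.03, "ax": 0.0, "ay": 0.0, "az": 0.0}, {"grip": 1.0, "x": 0.0, "y": 0.0, "z": 0.036, "ax": 0.0, "ay": 0.0, "az": 0.0}, {"grip": 1.0, "x": 0.0, "y": 0.0, "z": 0.042, "ax": 0.0, "ay": 0.0, "az": 0.0}, {"grip": 1.0, "x": 0.0, "y": 0.0, "z": 0.046, "ax": 0.0, "ay": 0.0, "az": 0.0}, {"grip": 1.0, "x": 0.0, "y": 0.0, "z": 0.048, "ax": 0.0, "ay": 0.0, "az": 0.0}]'

```text
time: 10.45
tool_pos: [0.5595, 0.0664, 0.2729]
tcp_rot: [-2.369, -2.063, 0.0]
wrist_force: [-6.3, 1.1, -5.9]
width: 0.148
grip_force: 88.7
```

Request:
step_arm --series '[{"grip": 1.0, "x": 0.0, "y": 0.0, "z": 0.002, "ax": 0.0, "ay": 0.0, "az": 0.0}, {"grip": 1.0, "x": 0.0, "y": 0.0, "z": 0.004, "ax": 0.0, "ay": 0.0, "az": 0.0}, {"grip": 1.0, "x": 0.0, "y": 0.0, "z": 0.006, "ax": 0.0, "ay": 0.0, "az": 0.0}]'

```text
time: 10.75
tool_pos: [0.5595, 0.0664, 0.2701]
tcp_rot: [-2.369, -2.063, 0.0]
wrist_force: [-6.8, 1.7, -6.3]
width: 0.149
grip_force: 88.7
```

Request:
step_arm --series '[{"grip": 1.0, "x": 0.0, "y": 0.0, "z": 0.001, "ax": 0.0, "ay": 0.0, "az": 0.0}, {"grip": 1.0, "x": 0.0, "y": 0.0, "z": 0.002, "ax": 0.0, "ay": 0.0, "az": 0.0}, {"grip": 1.0, "x": 0.0, "y": 0.0, "z": 0.003, "ax": 0.0, "ay": 0.0, "az": 0.0}, {"grip": 1.0, "x": 0.0, "y": 0.0, "z": 0.004, "ax": 0.0, "ay": 0.0, "az": 0.0}]'

```text
time: 11.15
tool_pos: [0.5595, 0.0664, 0.2681]
tcp_rot: [-2.369, -2.063, 0.0]
wrist_force: [-6.8, 2.7, -5.3]
width: 0.147
grip_force: 88.7
```

Request:
step_arm --series '[{"grip": 1.0, "x": 0.0, "y": 0.0, "z": 0.001, "ax": 0.0, "ay": 0.0, "az": 0.0}, {"grip": 1.0, "x": 0.0, "y": 0.0, "z": 0.002, "ax": 0.0, "ay": 0.0, "az": 0.0}, {"grip": 1.0, "x": 0.0, "y": 0.0, "z": 0.003, "ax": 0.0, "ay": 0.0, "az": 0.0}]'

```text
time: 11.45
tool_pos: [0.5595, 0.0664, 0.2666]
tcp_rot: [-2.369, -2.063, 0.0]
wrist_force: [-6.4, 1.5, -5.8]
width: 0.147
grip_force: 88.7
```

Request:
step_arm --series '[{"grip": 1.0, "x": 0.0, "y": 0.0, "z": 0.001, "ax": 0.0, "ay": 0.0, "az": 0.0}, {"grip": 1.0, "x": 0.0, "y": 0.0, "z": 0.002, "ax": 0.0, "ay": 0.0, "az": 0.0}, {"grip": 1.0, "x": 0.0, "y": 0.0, "z": 0.003, "ax": 0.0, "ay": 0.0, "az": 0.0}]'

```text
time: 11.75
tool_pos: [0.5595, 0.0664, 0.2651]
tcp_rot: [-2.369, -2.063, 0.0]
wrist_force: [-5.7, 3.1, -6.0]
width: 0.146
grip_force: 88.7
```

Request:
step_arm --series '[{"grip": 1.0, "x": 0.0, "y": 0.0, "z": 0.001, "ax": 0.0, "ay": 0.0, "az": 0.0}, {"grip": 1.0, "x": 0.0, "y": 0.0, "z": 0.002, "ax": 0.0, "ay": 0.0, "az": 0.0}, {"grip": 1.0, "x": 0.0, "y": 0.0, "z": 0.003, "ax": 0.0, "ay": 0.0, "az": 0.0}]'

```text
time: 12.05
tool_pos: [0.5595, 0.0664, 0.2636]
tcp_rot: [-2.369, -2.063, 0.0]
wrist_force: [-6.3, 2.4, -5.6]
width: 0.15
grip_force: 88.7
```

Request:
step_arm --series '[{"grip": 1.0, "x": 0.0, "y": 0.0, "z": 0.001, "ax": 0.0, "ay": 0.0, "az": 0.0}, {"grip": 1.0, "x": 0.0, "y": 0.0, "z": 0.002, "ax": 0.0, "ay": 0.0, "az": 0.0}, {"grip": 1.0, "x": 0.0, "y": 0.0, "z": 0.003, "ax": 0.0, "ay": 0.0, "az": 0.0}]'

```text
time: 12.35
tool_pos: [0.5595, 0.0664, 0.2621]
tcp_rot: [-2.369, -2.063, 0.0]
wrist_force: [-4.9, 1.9, -6.9]
width: 0.15
grip_force: 88.7
```

Request:
step_arm --series '[{"grip": 1.0, "x": 0.0, "y": 0.0, "z": 0.001, "ax": 0.0, "ay": 0.0, "az": 0.0}, {"grip": 1.0, "x": 0.0, "y": 0.0, "z": 0.002, "ax": 0.0, "ay": 0.0, "az": 0.0}, {"grip": 1.0, "x": 0.0, "y": 0.0, "z": 0.003, "ax": 0.0, "ay": 0.0, "az": 0.0}, {"grip": 1.0, "x": 0.0, "y": 0.0, "z": 0.004, "ax": 0.0, "ay": 0.0, "az": 0.0}]'

```text
time: 12.75
tool_pos: [0.5595, 0.0664, 0.2606]
tcp_rot: [-2.369, -2.063, 0.0]
wrist_force: [-6.8, 1.8, -2.8]
width: 0.148
grip_force: 89.0
```

Request:
step_arm --series '[{"grip": 1.0, "x": 0.0, "y": 0.0, "z": 0.001, "ax": 0.0, "ay": 0.0, "az": 0.0}, {"grip": 1.0, "x": 0.0, "y": 0.0, "z": 0.001, "ax": 0.0, "ay": 0.0, "az": 0.0}]'

```text
time: 12.95
tool_pos: [0.5595, 0.0664, 0.2606]
tcp_rot: [-2.369, -2.063, -0.0]
wrist_force: [-6.9, 2.1, -3.0]
width: 0.142
grip_force: 89.1
```

Request:
step_arm --series '[{"grip": 1.0, "x": 0.0, "y": 0.0, "z": 0.001, "ax": 0.0, "ay": 0.0, "az": 0.0}, {"grip": 1.0, "x": 0.0, "y": 0.0, "z": 0.002, "ax": 0.0, "ay": 0.0, "az": 0.0}, {"grip": 1.0, "x": 0.0, "y": 0.0, "z": 0.002, "ax": 0.0, "ay": 0.0, "az": 0.0}]'

```text
time: 13.25
tool_pos: [0.5596, 0.0664, 0.2605]
tcp_rot: [2.369, 2.063, 0.001]
wrist_force: [-8.4, 2.5, -0.7]
width: 0.146
grip_force: 89.4
```

The position now holds at 0.2605 as the load fades, so the rung is taking the weight. I'll press slightly more, then ease the grip.

Request:
step_arm --series '[{"grip": 1.0, "x": 0.0, "y": 0.0, "z": 0.001, "ax": 0.0, "ay": 0.0, "az": 0.0}, {"grip": 1.0, "x": 0.0, "y": 0.0, "z": 0.002, "ax": 0.0, "ay": 0.0, "az": 0.0}, {"grip": 1.0, "x": 0.0, "y": 0.0, "z": 0.002, "ax": 0.0, "ay": 0.0, "az": 0.0}]'

```text
time: 13.55
tool_pos: [0.5596, 0.0664, 0.2604]
tcp_rot: [2.369, 2.063, 0.002]
wrist_force: [-9.5, 2.0, 3.5]
width: 0.15
grip_force: 89.8
```

Request:
step_arm --series '[{"grip": 1.0, "x": 0.0, "y": 0.0, "z": 0.0, "ax": 0.0, "ay": 0.0, "az": 0.0}, {"grip": 1.0, "x": 0.0, "y": 0.0, "z": 0.0, "ax": 0.0, "ay": 0.0, "az": 0.0}]' --force 20

```text
time: 13.75
tool_pos: [0.5596, 0.0664, 0.2604]
tcp_rot: [2.369, 2.063, 0.002]
wrist_force: [-11.0, 1.2, 3.9]
width: 0.148
grip_force: 89.8
```

Request:
step_arm --series '[{"grip": -1.0, "x": 0.0, "y": 0.0, "z": 0.0, "ax": 0.0, "ay": 0.0, "az": 0.0}, {"grip": -1.0, "x": 0.0, "y": 0.0, "z": 0.0, "ax": 0.0, "ay": 0.0, "az": 0.0}, {"grip": -1.0, "x": 0.0, "y": 0.0, "z": 0.0, "ax": 0.0, "ay": 0.0, "az": 0.0}, {"grip": -1.0, "x": 0.0, "y": 0.0, "z": 0.0, "ax": 0.0, "ay": 0.0, "az": 0.0}, {"grip": -1.0, "x": 0.0, "y": 0.0, "z": 0.0, "ax": 0.0, "ay": 0.0, "az": 0.0}, {"grip": -1.0, "x": 0.0, "y": 0.0, "z": 0.0, "ax": 0.0, "ay": 0.0, "az": 0.0}]'

```text
time: 14.35
tool_pos: [0.5601, 0.0662, 0.2567]
tcp_rot: [2.369, 2.063, 0.0]
wrist_force: [0.2, -0.3, 0.1]
width: 0.998
grip_force: 0.0
```

Request:
step_arm --series '[{"grip": -1.0, "x": 0.0, "y": 0.0, "z": -0.04, "ax": 0.0, "ay": 0.0, "az": 0.0}, {"grip": -1.0, "x": 0.0, "y": 0.0, "z": -0.1, "ax": 0.0, "ay": 0.0, "az": 0.0}, {"grip": -1.0, "x": 0.0, "y": 0.0, "z": -0.18, "ax": 0.0, "ay": 0.0, "az": 0.0}, {"grip": -1.0, "x": 0.0, "y": 0.0, "z": -0.18, "ax": 0.0, "ay": 0.0, "az": 0.0}]'

```text
time: 14.75
tool_pos: [0.5629, 0.0665, 0.3536]
tcp_rot: [2.364, 2.059, 0.014]
wrist_force: [1.0, -0.1, 0.5]
width: 1.001
grip_force: 0.0
```

```bash
cat >> h.py <<'E'
O=np.array([.5595,.0664,.2605])+.170*HX+[0,0,-.108]   # pawl_seat in tool_pos terms for a handle-style grasp
def grip(a): # damper angle rad -> tool_pos to hold the grip
    L=np.radians(50)-a
    return O-.195*HX-.129*HY+[0,0,.045]+.085*(np.sin(L)*HX+np.cos(L)*Z)
E
python3 - <<'E'
from h import *
s=bot.read_state();print(s["time"],s["tool_pos"],s["wrist_force"])
cs=imaging.read_camera("side");ct=imaging.read_camera("top")
def red(c):
    h=cv2.cvtColor(c["img"],cv2.COLOR_RGB2HSV);m=((h[...,0]<6)|(h[...,0]>174))&(h[...,1]>190)&(h[...,2]>90)
    n,l,st,ce=cv2.connectedComponentsWithStats(m.astype(np.uint8))
    return [(np.round(ce[i],1),st[i,4]) for i in range(1,n) if st[i,4]>15]
print(red(cs),red(ct))
for a in(0,.18,.4,.6):print(a,grip(a))
a=cv2.resize(cs["img"][80:250,230:390,::-1],None,fx=2.5,fy=2.5,interpolation=cv2.INTER_CUBIC)
b=cv2.resize(ct["img"][60:230,190:340,::-1],None,fx=2.5,fy=2.5,interpolation=cv2.INTER_CUBIC)
cv2.imwrite("pics/lift.png",np.hstack([a,b]))
E
```

```text
14.75 [0.5628948  0.06653587 0.35357093] [ 1.02683173 -0.14597987  0.52194301]
[(array([315.2, 174.4]), np.int32(65))] [(array([310.6, 168.9]), np.int32(77))]
0 [ 0.58148687 -0.06689176  0.25213695]
0.18 [ 0.57075624 -0.06540146  0.26291151]
0.4 [ 0.55532136 -0.06325782  0.27318046]
0.6 [ 0.53966488 -0.06108341  0.27935982]
```

View pics/lift.png

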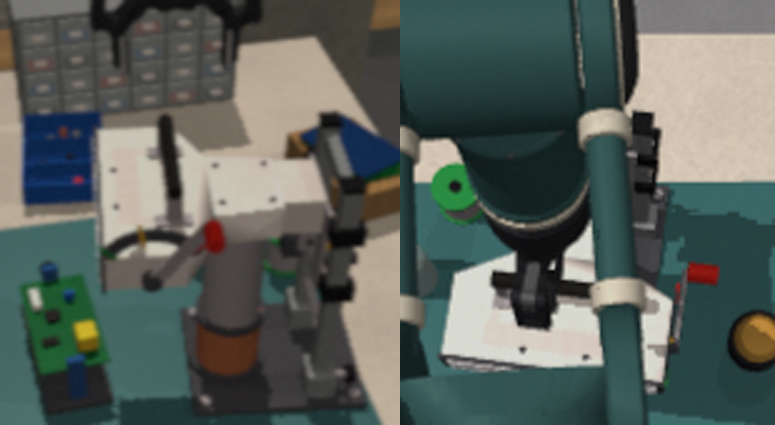

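The hood hangs raised, with the red grip at side pixel (315,174) and top pixel (311,169). I'll triangulate it.

```bash
python3 - <<'E'
from h import *
cs=imaging.read_camera("side");ct=imaging.read_camera("top")
X,e=tri(cs,ct,(315.2,174.4),(310.6,168.9));print(X,e,X-[0,0,.047])
W=X-[0,0,.047];d=W-(O-.195*HX-.129*HY+[0,0,.045]);a=np.radians(50)-np.arctan2(d@HX,d[2]);print("angle",a,np.hypot(d@HX,d[2]),d@HY,grip(a))
t=grip(a)-.002*HY;plan(np.r_[t[:2],.35]);print(t)
E
```

```text
[ 0.57178625 -0.06250842  0.3053336 ] [array([ 0.2, -0.1]), array([-0. ,  0.2])] [ 0.57178625 -0.06250842  0.2583336 ]
angle 0.1384693538153411 0.08194511139398647 0.003007226703715821 [ 0.57339986 -0.06576861  0.26060146]
xyz [-0.2618  0.0641 -0.0096] a [-0.0036  0.0009  0.0003]
[ 0.57312473 -0.0677496   0.26060146]
```

Request:
step_arm --series '[{"grip": -1.0, "x": -0.26, "y": 0.064, "z": 0.0, "ax": 0.0, "ay": 0.0, "az": 0.0}, {"grip": -1.0, "x": -0.26, "y": 0.064, "z": 0.0, "ax": 0.0, "ay": 0.0, "az": 0.0}, {"grip": -1.0, "x": -0.26, "y": 0.064, "z": 0.0, "ax": 0.0, "ay": 0.0, "az": 0.0}, {"grip": -1.0, "x": -0.26, "y": 0.064, "z": 0.0, "ax": 0.0, "ay": 0.0, "az": 0.0}, {"grip": -1.0, "x": -0.26, "y": 0.064, "z": 0.0, "ax": 0.0, "ay": 0.0, "az": 0.0}]'

```text
time: 15.45
tool_pos: [0.5729, -0.0673, 0.3445]
tcp_rot: [-2.369, -2.059, 0.003]
wrist_force: [-0.2, 0.3, -0.8]
width: 1.001
grip_force: 0.0
```

```bash
python3 - <<'E'
from h import *
print(bot.read_state()["tool_pos"]);t=grip(.14)-.001*HY;plan(t)
E
```

```text
[ 0.5728995  -0.06729758  0.34449973]
xyz [0.0011 0.001  0.1676] a [-0.0068 -0.0012 -0.0036]
```

Request:
step_arm --series '[{"grip": -1.0, "x": 0.0, "y": 0.0, "z": 0.06, "ax": 0.0, "ay": 0.0, "az": 0.0}, {"grip": -1.0, "x": 0.0, "y": 0.0, "z": 0.11, "ax": 0.0, "ay": 0.0, "az": 0.0}, {"grip": -1.0, "x": 0.0, "y": 0.0, "z": 0.14, "ax": 0.0, "ay": 0.0, "az": 0.0}, {"grip": -1.0, "x": 0.0, "y": 0.0, "z": 0.16, "ax": 0.0, "ay": 0.0, "az": 0.0}, {"grip": -1.0, "x": 0.0, "y": 0.0, "z": 0.167, "ax": 0.0, "ay": 0.0, "az": 0.0}, {"grip": -1.0, "x": 0.0, "y": 0.0, "z": 0.167, "ax": 0.0, "ay": 0.0, "az": 0.0}]' --force 20

```text
time: 16.05
tool_pos: [0.5738, -0.0664, 0.2632]
tcp_rot: [-2.369, -2.064, -0.0]
wrist_force: [0.2, 0.1, 0.1]
width: 1.001
grip_force: 0.0
```

Request:
step_arm --series '[{"grip": 1.0, "x": 0.0, "y": 0.0, "z": 0.0, "ax": 0.0, "ay": 0.0, "az": 0.0}, {"grip": 1.0, "x": 0.0, "y": 0.0, "z": 0.0, "ax": 0.0, "ay": 0.0, "az": 0.0}, {"grip": 1.0, "x": 0.0, "y": 0.0, "z": 0.0, "ax": 0.0, "ay": 0.0, "az": 0.0}, {"grip": 1.0, "x": 0.0, "y": 0.0, "z": 0.0, "ax": 0.0, "ay": 0.0, "az": 0.0}, {"grip": 1.0, "x": 0.0, "y": 0.0, "z": 0.0, "ax": 0.0, "ay": 0.0, "az": 0.0}, {"grip": 1.0, "x": 0.0, "y": 0.0, "z": 0.0, "ax": 0.0, "ay": 0.0, "az": 0.0}, {"grip": 1.0, "x": 0.0, "y": 0.0, "z": 0.0, "ax": 0.0, "ay": 0.0, "az": 0.0}]' --force 20

```text
time: 16.75
tool_pos: [0.5732, -0.0668, 0.2629]
tcp_rot: [-2.369, -2.063, 0.001]
wrist_force: [-1.9, -0.5, 0.6]
width: 0.198
grip_force: 22.4
```

```bash
python3 - <<'E'
from h import *
s=bot.read_state();print(s["tool_pos"],s["width"],s["wrist_force"])
d=s["tool_pos"]-(O-.195*HX-.129*HY+[0,0,.045]);L=np.arctan2(d@HX,d[2])
a0=np.radians(50)-np.arcsin(d@HX/.085);print(d@HX,d[2],np.hypot(d@HX,d[2]),"a0",a0)
R=Rn.from_rotvec(s["tcp_rot"])
for a in np.linspace(a0,1.047,10)[1:]:
    print(round(a,3),np.round(R.inv().apply(grip(a)-grip(a0))/.5,4))
E
```

```text
[ 0.5732327  -0.06682542  0.26287347] 0.1984887567456952 [-1.92496675 -0.50159072  0.58364168]
0.05692895899995932 0.0653734693192008 0.08668677444482253 a0 0.13878923955959532
0.24 [ 0.     -0.0133 -0.0108]
0.341 [ 0.     -0.0276 -0.0202]
0.442 [ 0.     -0.0428 -0.0282]
0.542 [ 0.     -0.0588 -0.0345]
0.643 [ 0.     -0.0753 -0.0392]
0.744 [ 0.     -0.0921 -0.0423]
0.845 [ 0.     -0.1092 -0.0436]
0.946 [ 0.     -0.1264 -0.0432]
1.047 [ 0.     -0.1434 -0.041 ]
```

Grip held (17 mm), so I'll swing it along the arc.

Request:
step_arm --series '[{"grip": 1.0, "x": 0.0, "y": -0.013, "z": -0.011, "ax": 0.0, "ay": 0.0, "az": 0.0}, {"grip": 1.0, "x": 0.0, "y": -0.028, "z": -0.02, "ax": 0.0, "ay": 0.0, "az": 0.0}, {"grip": 1.0, "x": 0.0, "y": -0.043, "z": -0.028, "ax": 0.0, "ay": 0.0, "az": 0.0}, {"grip": 1.0, "x": 0.0, "y": -0.059, "z": -0.0345, "ax": 0.0, "ay": 0.0, "az": 0.0}, {"grip": 1.0, "x": 0.0, "y": -0.075, "z": -0.039, "ax": 0.0, "ay": 0.0, "az": 0.0}, {"grip": 1.0, "x": 0.0, "y": -0.092, "z": -0.042, "ax": 0.0, "ay": 0.0, "az": 0.0}, {"grip": 1.0, "x": 0.0, "y": -0.109, "z": -0.0435, "ax": 0.0, "ay": 0.0, "az": 0.0}, {"grip": 1.0, "x": 0.0, "y": -0.126, "z": -0.043, "ax": 0.0, "ay": 0.0, "az": 0.0}, {"grip": 1.0, "x": 0.0, "y": -0.1435, "z": -0.041, "ax": 0.0, "ay": 0.0, "az": 0.0}, {"grip": 1.0, "x": 0.0, "y": -0.1435, "z": -0.041, "ax": 0.0, "ay": 0.0, "az": 0.0}, {"grip": 1.0, "x": 0.0, "y": -0.1435, "z": -0.041, "ax": 0.0, "ay": 0.0, "az": 0.0}]'

```text
time: 17.85
tool_pos: [0.5021, -0.0571, 0.286]
tcp_rot: [2.368, 2.062, 0.001]
wrist_force: [-1.1, -1.6, 9.5]
width: 0.195
grip_force: 21.7
```

```bash
python3 - <<'E'
from h import *
s=bot.read_state();d=s["tool_pos"]-(O-.195*HX-.129*HY+[0,0,.045]);print(d@HX,d[2],np.degrees(np.radians(50)-np.arctan2(d@HX,d[2])),s["wrist_force"])
E
```

```text
-0.014881272744692309 0.08849055438670556 59.54599268899442 [-1.11491224 -1.63888945  9.49450235]
```

Request:
step_arm --series '[{"grip": -1.0, "x": 0.0, "y": 0.0, "z": 0.0, "ax": 0.0, "ay": 0.0, "az": 0.0}, {"grip": -1.0, "x": 0.0, "y": 0.0, "z": 0.0, "ax": 0.0, "ay": 0.0, "az": 0.0}, {"grip": -1.0, "x": 0.0, "y": 0.0, "z": 0.0, "ax": 0.0, "ay": 0.0, "az": 0.0}, {"grip": -1.0, "x": 0.0, "y": 0.0, "z": 0.0, "ax": 0.0, "ay": 0.0, "az": 0.0}, {"grip": -1.0, "x": 0.0, "y": 0.0, "z": 0.0, "ax": 0.0, "ay": 0.0, "az": 0.0}, {"grip": -1.0, "x": 0.0, "y": 0.0, "z": 0.0, "ax": 0.0, "ay": 0.0, "az": 0.0}, {"grip": -1.0, "x": 0.0, "y": 0.0, "z": -0.04, "ax": 0.0, "ay": 0.0, "az": 0.0}, {"grip": -1.0, "x": 0.0, "y": 0.0, "z": -0.1, "ax": 0.0, "ay": 0.0, "az": 0.0}, {"grip": -1.0, "x": 0.0, "y": 0.0, "z": -0.18, "ax": 0.0, "ay": 0.0, "az": 0.0}, {"grip": -1.0, "x": 0.0, "y": 0.0, "z": -0.18, "ax": 0.0, "ay": 0.0, "az": 0.0}, {"grip": -1.0, "x": 0.0, "y": 0.0, "z": -0.18, "ax": 0.0, "ay": 0.0, "az": 0.0}]'

```text
time: 18.95
tool_pos: [0.5034, -0.0571, 0.375]
tcp_rot: [2.368, 2.062, 0.003]
wrist_force: [-0.1, -0.7, -0.3]
width: 0.999
grip_force: 0.0
```

```bash
python3 - <<'E'
from h import *
cs=imaging.read_camera("side")
cv2.imwrite("pics/end.png",cv2.resize(cs["img"][90:210,230:390,::-1],None,fx=4.6,fy=4.6,interpolation=cv2.INTER_CUBIC))
E
```

```text
(no output)
```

View pics/end.png

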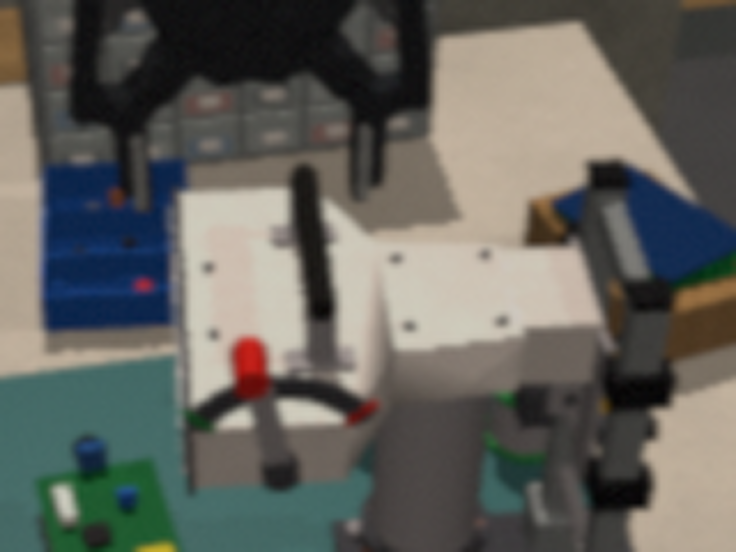

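The lever, with its grip at (250,365) in the crop, now covers the yellow mark. The hood hangs raised, and the gripper is clear of everything.

```bash
python3 -c "
from workcell import bot
print(bot.finish_job())"
```

```text
the job is handed in; nothing more can be done
None
```

I've handed the job in: by force and position readings the hood hangs on the yellow rung about 0.110 m up, the damper lever stands at about 59.5° on the yellow mark, the gripper is clear and it took about 19 s; no verdict came back.

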